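# Back off the knurled locking ring two turns and push the stop slide home

### The arm

A 7-joint arm with a two-finger parallel gripper is mounted at the origin on a cart in front of the work surface, level with it; the furniture and walls round the work are solid. World frame = base frame: x ahead of the robot, y to its left, z up, the work surface at z = 0. Lengths are in mm, angles in rad, forces in N, time in s.
With the tool pointing down it reaches from about 400 to 875 mm from the base axis. Payload 4.4 kg.
Tool frame: the origin (TCP) lies on the centre line of the jaws, within the pads' length; the fingertips stand 25 mm ahead of it and the grasp point (between the pads) lies 6 mm ahead of it; x points along the fingers, y is the direction in which the jaws open and shut, and the axes are right-handed (so a half turn about x gives the same grasp; the last joint's range is limited). The gripper opens to 85 mm and grips with 20 to 120 N. Pads are 22 mm wide; open, the fingers measure 114 mm over their backs; the gripper's body (76 mm by 85 mm) begins 54 mm behind the grasp point. The pads swing forward as they close: fully open they stand 13 mm farther back than shut.
Start: joints at [-1.178, 0.628, 0.038, 1.517, -0.027, 0.996, -0.02], TCP at [287.847, 582.805, 256.313] pointing down, gripper open.
Joint ranges: [-3.06, 3.06], [-0.37, 2.12], [-1.25, 1.32], [0.18, 2.47], [-1.1, 4.24], [0.23, 1.98], [-2.94, 2.94]. Speed limits (rad/s): [2.57, 2.57, 3.14, 3.14, 3.14, 3.14, 3.14].

### API

Orientations are given as [roll, pitch, yaw] about the fixed x, y, z axes, in that order (R = Rz(yaw) Ry(pitch) Rx(roll)).
In Python, from cell import * gives the robot as it stands. The module is installed in compiled form; this text tells all that it offers.
- The arm moves only by the tool jog_arm, never from a script. Its argument "series" is a list of rows, each a list of 3 entries, a list of its own where there are three numbers: the turn, a rotation vector about the tool's x, y, z in degrees, then the shift along the tool's x, y, z in mm, then the gripper's target within -1 to 1 (shut at 1, half-way at 0, fully open at -1). In form: [[[rx, ry, rz], [dx, dy, dz], hand], ...]. A call has 1 to 8 rows; each row shifts and turns the commanded pose from where the row before left it, along the tool's axes as they then stand; what a row does not reach is not made up. A row lasts 1/8 s, in which the tool goes at most 62.5 mm and 10.7 degrees, less where a joint would pass 70% of its speed; a pose out of reach is approached as far as the arm can. A call is refused whole if a number of a shift passes 62.5 or a number of a turn 10.7, either way. A call with a gripper value outside its range is refused whole. The fingers move at their own pace and stop on an object; the grip force is fixed at half the most. Time passes only in rows, so rows that do not move let the fingers close. It gives the time, the measured TCP pose, the force and the opening at its end, in the units of the state.
- read_state(): the state, without advancing time (a new reading comes with each control period).
- get_image(name): name is "scene" or "top"; returns a dict with "img" (384x512x3 uint8, red, green, blue), "range_z" (384x512 float32, mm along the optical axis (not along the pixel's ray), 0 where there is no reading), "fovy" (degrees; the focal length in pixels is half the picture's height over the tangent of half this angle, whatever the lens; pixels are square), "cx", "cy" (the principal point, pixels), "cam_to_world" (4x4, takes a point from camera to world coordinates). Camera axes: x right, y up, looking along -z (the intrinsics and any distortion apply to the point x, -y, -z); pixel columns grow to the right and rows downward; lengths in mm; the calibration is good to about 2 mm. A picture is of the moment at which its call begins.
- finish_job(): hands the job in, once; it reports no verdict.
The state is a dict: "clock": time; "qpos": joint angles; "qd": joint speeds; "tau": joint torques, N m; "eef_pos": TCP position; "tool_rot": TCP orientation; "force": force on the tool from outside, world axes, zero at the start; "torque": the same for the moment, N m; "width": finger opening in mm.
Only numpy, scipy, OpenCV 4.12 (cv2) and the standard library are available. Lean on these libraries where they do the work, as an engineer would, in place of code of your own. Each camera call takes 0.05 s, during which the arm holds its last target. There are 200 camera calls.

### The job

On the grey slide stop, loosen the big knurled locking ring by two full turns, anticlockwise seen from above, by rolling a fingertip along its rim, so that the raised rib on the ring is back at the fixed pointer. Then push the upright tab of the freed slide all the way in towards the ring until it stops. Use only fingertip pushes: do not grip or lift anything, do not lean hard on the stop, leave the ring at its two turns, and leave everything round about where it lies.

Things in the scene. Friction and masses are not known exactly. Their poses are not given: they have to be found in the camera images.
- stop: slide stop, fixed: grey base plate 150 x 124 x 12 mm, on it two grey guide cheeks (100 x 100 mm together, up to z = 41 mm), above them the ring. Origin under the ring's centre on the table top, z up; +x points from the ring along the slide to its upright tab, away from the robot within 0.45 rad. A fixed dark stud cap (32 mm across, top z = 76 mm) with a pointer to -x stands in the ring's middle
- ring_axis (a point): point on the ring's upright axis, 54 mm above the table, at half the rim's height when tight; fixed. The bare aluminium ring is 103 mm across its knurled rim (radius 51.3 mm, plainly round to the touch), too wide to pinch, z = 44 to 64 mm when tight; it climbs 2.5 mm a turn. Beside the rim at this height stands only the slide's tab, from 125 mm out along +x (75 mm when home)
- ring (a joint): turn of the locking ring, rad: 0 at the start (tight stop), growing anticlockwise seen from above as it loosens; 12.57 is two full turns, 25.1 the end. Light drag (0.04 N m, 0.8 N at the rim); it stays where it is left. A fingertip pressed on the rim with some 5 to 15 N and moved along it takes the rim with it by friction, with little slip
- ring_mark (a point): top of the raised rib (16 x 5 mm, radial, 5 mm high) on the upper face of the ring, 41 mm from the axis; it turns and climbs with the ring. It stands right beside the tip of the fixed pointer at the start and again after each full turn
- slide (a joint): how far the slide is pushed in, m: 0 at the start, 0.050 when home against the guides (hard stop). A pin under the ring locks it until the ring has made about 1.2 turns; then it moves against about 1.5 N and stays where it is left
- tab (a point): centre of the outer face (away from the ring) of the slide's upright steel tab, 50 mm above the table. The tab is 50 mm wide (along y of the stop), 12 mm thick, its top 62 mm above the table; this face is 137 mm from the ring's axis at the start, 87 mm when home. Push it along -x of the stop. The amber pieces lying behind it are fixed and below z = 30 mm
- glass_bowl: clear glass bowl with a yellow rim and amber in it, about 170 mm across and 75 mm high, fixed; origin at its centre, at the table top. An obstacle to the left of the stop
- hinged_tin: closed grey tin, 91 x 130 x 28 mm, loose, origin at the centre of its underside; leave it
- dust_brush: dust brush, 163 mm long, loose, origin at the centre of its underside; leave it
- wood_bowl: brown wooden bowl, 91 mm across, 40 mm high, loose, origin at the centre of its underside; leave it
- caliper: vernier caliper, 170 mm long, lying flat, loose, origin at the centre of its underside; leave it
- glue_bottle: glue bottle with a spout, 34 mm across, 86 mm high, loose, origin at the centre of its underside; leave it

How it is judged:
By the outcome, as a careful person would: the job done as asked, in the order asked, and still so for the second after the job is handed in, with the robot touching nothing.
It also fails if it takes over 72 s, if anything falls off the work surface, if the arm or the gripper's body presses on something with over 40 N, if the wrist force passes 120 N, or if a joint passes its speed limit or range.

## Working session

There is one attempt and no reset: what is moved stays moved. The work goes in short steps, Python scripts to look and compute and a tool call to move; the robot and the scene stay as the last step left them, time stands still between calls to the robot, and variables do not carry over. Pictures are saved under pics/ and viewed, about 8 in all and at most 12, crops included, and the job is handed in when it is done.

Besides the shell and the picture viewer there is one more tool, called after ">>>" in YAML: its name, and indented under it one key for each argument. jog_arm: Moves the arm, as the interface text tells. Its arguments: {"type":"object","properties":{"series":{"type":"array"}},"required":["series"]}

```bash
mkdir -p pics
cat > h.py <<'E'
from cell import *
import numpy as np, cv2
def cloud(d):
    h,w=d["range_z"].shape; f=h/2/np.tan(np.radians(d["fovy"])/2)
    v,u=np.mgrid[0:h,0:w].astype(float); z=d["range_z"]
    P=np.stack([(u-d["cx"])/f*z,-(v-d["cy"])/f*z,-z,np.ones_like(z)],-1)@np.array(d["cam_to_world"]).T
    P=P[...,:3]; P[z==0]=np.nan; return P
def save(d,n,k=1.5): cv2.imwrite(f"pics/{n}.png",cv2.resize(d["img"][...,::-1],None,fx=k,fy=k))
E
python3 - <<'E'
from h import *
s=read_state(); print(s)
for n in("scene","top"):
    d=get_image(n); save(d,n+"0"); np.save(n+"0.npy",cloud(d)); print({k:v for k,v in d.items() if k not in("img","range_z")})
E
```

```text
{'clock': 0.0, 'qpos': array([-1.17781883,  0.62932846,  0.03840308,  1.51837962, -0.02697808,
        0.99628867, -0.01997291]), 'qd': array([ 0.00018849, -0.00119716, -0.0011752 , -0.0008552 , -0.00016423,
        0.00163508, -0.00113992]), 'tau': array([ 9.22257968e-04, -5.63386273e+01,  1.22690152e+00, -1.93446475e+01,
        1.11490890e-02,  1.04197883e-02, -6.05269435e-06]), 'eef_pos': array([287.55632109, 582.28681363, 255.3960669 ]), 'tool_rot': array([-1.56036186,  1.56890913, -2.01906916]), 'force': array([0.32434617, 0.10310618, 1.1462903 ]), 'torque': array([ 0.03407767, -0.00936266,  0.00058243]), 'width': 85.68003706431341}
{'fovy': 44.786546056894714, 'cx': 251.03739190498624, 'cy': 198.07563709685107, 'cam_to_world': array([[ 8.86069440e-01,  1.99978968e-01, -4.18197752e-01,
         1.43329981e+02],
       [-4.63455961e-01,  3.63761578e-01, -8.08013667e-01,
        -7.50620706e+02],
       [-9.46146505e-03,  9.09772459e-01,  4.14999462e-01,
         4.77842048e+02],
       [ 0.00000000e+00,  0.00000000e+00,  0.00000000e+00,
         1.00000000e+00]])}
{'fovy': 51.80645105005676, 'cx': 262.7253875305519, 'cy': 187.71387205881965, 'cam_to_world': array([[ 1.66272734e-02,  9.87111763e-01, -1.59166271e-01,
         4.16310726e+02],
       [-9.99657881e-01,  1.31973711e-02, -2.25820753e-02,
         1.32004187e+01],
       [-2.01904558e-02,  1.59487296e-01,  9.86993489e-01,
         9.24471102e+02],
       [ 0.00000000e+00,  0.00000000e+00,  0.00000000e+00,
         1.00000000e+00]])}
```

View pics/scene0.png

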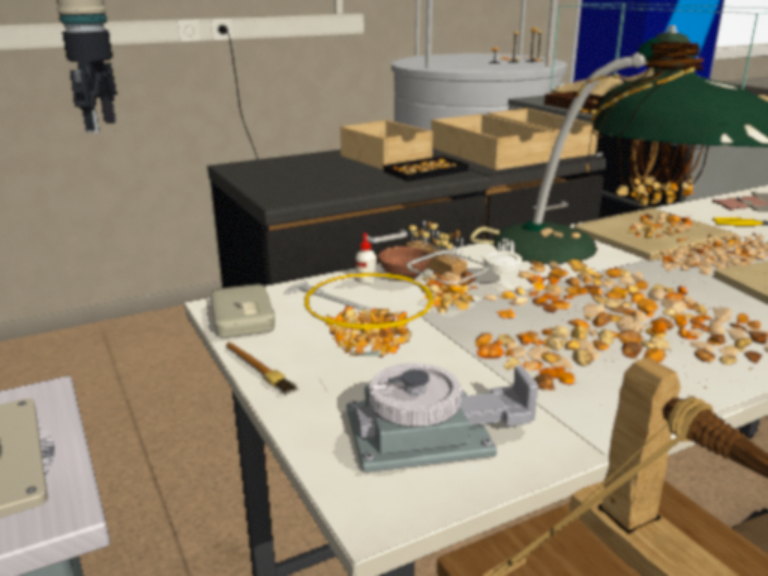

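View pics/top0.png

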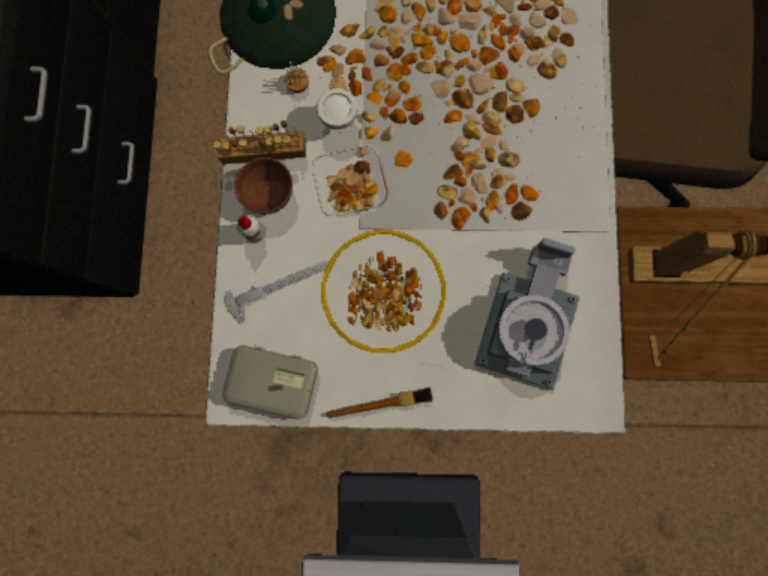

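The top view shows the ring at about (534,330), its tab at (553,250), the pointer and rib at about (522,360), and the bowl left of it at (384,290). Next I fit the positions.

Run:
```python
from h import *
from scipy.optimize import least_squares
for n in("top","scene"):
    P=np.load(n+"0.npy").reshape(-1,3); P=P[~np.isnan(P).any(1)]
    near=(P[:,0]>350)&(P[:,0]<700)&(P[:,1]>-400)&(P[:,1]<-60)
    Q=P[near]; print(n,"table z",np.median(Q[(abs(Q[:,2])<15)][:,2]))
    h,e=np.histogram(Q[:,2],bins=range(-6,92,4)); print(dict(zip(e.tolist(),h.tolist())))
    R=Q[(Q[:,2]>58)&(Q[:,2]<68)]
    c=np.median(R[:,:2],0)
    for i in range(10):
        r=np.hypot(*(R[:,:2]-c).T); T=R[r<60]; # outer edge per angle
        a=np.degrees(np.arctan2(*(T[:,:2]-c).T[::-1]))//15; rr=np.hypot(*(T[:,:2]-c).T)
        E=np.array([T[a==k][np.argmax(rr[a==k])] for k in np.unique(a)])
        s=least_squares(lambda p:np.hypot(E[:,0]-p[0],E[:,1]-p[1])-p[2],[*c,50],loss="soft_l1"); c=s.x[:2]
    print("ring",s.x,len(E))
    C=Q[(Q[:,2]>72)&(np.hypot(*(Q[:,:2]-c).T)<25)]; print("cap",C.mean(0),len(C),C.max(0)[2])
    T=Q[(np.hypot(*(Q[:,:2]-c).T)>85)&(np.hypot(*(Q[:,:2]-c).T)<160)&(Q[:,2]>56)&(Q[:,2]<70)&(Q[:,0]>c[0])]
    m=T[:,:2].mean(0); print("tabtop",m,len(T),T[:,2].max(),"dir",np.arctan2(*(m-c)[::-1]),np.hypot(*(m-c)))
    if len(T)>2: print("tab minarea",cv2.minAreaRect(T[:,:2].astype(np.float32)))
    M=Q[(Q[:,2]>66.5)&(np.hypot(*(Q[:,:2]-c).T)<50)]; d=M[:,:2]-c; k=np.hypot(*d.T)>33
    print("rib",M[k].mean(0),k.sum(),np.arctan2(*d[k].mean(0)[::-1]))
    B=P[(P[:,0]>380)&(P[:,0]<640)&(P[:,1]>-140)&(P[:,1]<140)&(P[:,2]>60)]; print("bowl rim",B.min(0),B.max(0),len(B))
    b=Q[(Q[:,2]>6)&(Q[:,2]<18)&(np.hypot(*(Q[:,:2]-c).T)<110)]
    print("base",cv2.minAreaRect(b[:,:2].astype(np.float32)))
    A=P[(P[:,0]>300)&(P[:,0]<900)&(P[:,1]>-450)&(P[:,1]<-60)&(np.hypot(P[:,0]-c[0],P[:,1]-c[1])>165)]
    print("high others",A[A[:,2]>35].min(0) if (A[:,2]>35).any() else None,A[:,2].max(),(A[:,2]>35).sum())
```

```text
top table z 0.9452598868628002
{-6: 806, -2: 8150, 2: 3091, 6: 428, 10: 907, 14: 421, 18: 148, 22: 59, 26: 162, 30: 602, 34: 102, 38: 238, 42: 131, 46: 37, 50: 45, 54: 390, 58: 736, 62: 523, 66: 119, 70: 32, 74: 172, 78: 48, 82: 20, 86: 18}
ring [ 488.48031356 -169.31945878   50.99179256] 24
cap [ 487.27165141 -169.10467956   76.46608032] 185 79.76782454431623
tabtop [ 612.76918972 -207.415458  ] 124 66.08977327145453 dir -0.2974201059928208 129.99626876310688
tab minarea ((613.37646484375, -207.81991577148438), (49.25648880004883, 12.725396156311035), 73.0535888671875)
rib [ 471.73568948 -166.94937251   67.7411062 ] 65 3.000983581418569
bowl rim [ 447.7079326  -139.70117784   60.06999428] [632.15192168 139.12394436  79.7787699 ] 986
base ((499.920166015625, -172.89205932617188), (124.16114044189453, 165.82791137695312), 72.66370391845703)
high others [ 492.41538813 -449.94750542   35.01536974] 172.9587600092998 1464
scene table z -1.0860458317761186
{-6: 2767, -2: 9931, 2: 800, 6: 555, 10: 1076, 14: 458, 18: 299, 22: 291, 26: 715, 30: 469, 34: 219, 38: 422, 42: 128, 46: 178, 50: 183, 54: 797, 58: 480, 62: 480, 66: 65, 70: 102, 74: 175, 78: 37, 82: 42, 86: 34}
ring [ 488.77670627 -175.06606707   51.19435011] 24
cap [ 486.59109155 -175.91376045   74.56245501] 182 76.67964845997142
tabtop [ 611.54844459 -216.37203592] 123 62.07226877661094 dir -0.32454866458839393 129.53409895712971
tab minarea ((613.15966796875, -214.6945037841797), (48.67081069946289, 11.787415504455566), 71.03369903564453)
rib [ 449.54795127 -162.98053757   67.34796307] 17 2.8427411195250922
bowl rim [ 451.24240948 -139.99858752   60.01304696] [632.43360585 136.59586339  74.13237602] 714
base ((504.4126281738281, -182.42959594726562), (122.21031188964844, 176.58981323242188), 72.5178451538086)
high others [ 494.64550958 -449.62509909   35.21016096] 168.95914778658494 4234
```

```bash
cat >> h.py <<'E'
import json
from scipy.spatial.transform import Rotation as Ro
def setcmd(p,R): json.dump([list(map(float,p)),np.asarray(R).tolist()],open("cmd.json","w"))
def getcmd(): p,R=json.load(open("cmd.json")); return np.array(p),np.array(R)
def rot(s): return Ro.from_euler("xyz",s["tool_rot"]).as_matrix()
def plan(W,hand=1,dec=1):
    """W: list of (world pos, R or None); prints rows and advances the commanded pose by the rounded rows"""
    p,R=getcmd(); rows=[]
    for q,Rt in W:
        rv=np.round(np.degrees(Ro.from_matrix(R.T@Rt).as_rotvec()),dec) if Rt is not None else np.zeros(3)
        t=np.round(R.T@(np.array(q)-p),dec)
        rows.append([rv.tolist(),t.tolist(),hand]); p=p+R@t; R=R@Ro.from_rotvec(np.radians(rv)).as_matrix()
    setcmd(p,R)
    for i in range(0,len(rows),8): print(json.dumps((np.array(rows[i:i+8],dtype=object)).tolist()).replace("-0.0,","0,").replace("-0.0]","0]"))
    print("ends",p.round(1))
def show():
    s=read_state(); p,R=getcmd(); print("t",round(s["clock"],2),"pos",s["eef_pos"].round(1),"cmd",p.round(1),"err",(s["eef_pos"]-p).round(1),"F",s["force"].round(1),"w",round(s["width"],1),"q",s["qpos"].round(2)); return s
E
python3 - <<'E'
from h import *
s=read_state(); R=rot(s); print(R.round(3))
setcmd(s["eef_pos"],R)
P=np.load("top0.npy").reshape(-1,3); P=P[(P[:,0]>420)&(P[:,0]<660)&(P[:,1]>-110)&(P[:,1]<140)&(P[:,2]>66)&(P[:,2]<85)]
print("bowl",cv2.minEnclosingCircle(P[:,:2].astype(np.float32)))
yaw=-0.305; c=np.array([488.5,-172.])
ux=np.array([np.cos(yaw),np.sin(yaw),0]); uy=np.array([-ux[1],ux[0],0])
for sg in(1,-1):
    Rt=np.column_stack([[0,0,-1],sg*ux,-sg*uy]); print(sg,np.degrees(Ro.from_matrix(R.T@Rt).as_rotvec()).round(1))
E
```

```text
[[-0.001  0.443  0.897]
 [-0.002  0.897 -0.443]
 [-1.    -0.002 -0.   ]]
bowl ((564.7616577148438, 65.6972427368164), 118.5122299194336)
1 [81.2  0.1  0.1]
-1 [-98.8  -0.1   0.1]
```

```bash
cat >> h.py <<'E'
yaw=-0.305; C=np.array([488.5,-172.])
ux=np.array([np.cos(yaw),np.sin(yaw),0]); uy=np.array([-ux[1],ux[0],0]); RT=np.column_stack([[0,0,-1],ux,-uy])
def st(x,y,z): return np.array([C[0],C[1],0])+x*ux+y*uy+np.array([0,0,z])
E
python3 - <<'E'
from h import *
p,R=getcmd(); g=st(0,-100,140)
a0,a1=np.arctan2(p[1],p[0]),np.arctan2(g[1],g[0]); r0,r1=np.hypot(*p[:2]),np.hypot(*g[:2])
rv=Ro.from_matrix(R.T@RT).as_rotvec(); W=[]
for k in range(1,25):
    f=k/24; a=a0+f*(a1-a0); r=r0+f*(r1-r0); z=p[2]+(g[2]-p[2])*max(0,(f-.75)*4)
    W.append((np.array([r*np.cos(a),r*np.sin(a),z]),R@Ro.from_rotvec(rv*f).as_matrix()))
plan(W)
E
```

```text
[[[3.4, 0.0, 0.0], [0.0, -6.4, 44.0], 1], [[3.4, 0.0, 0.0], [0.0, -6.9, 43.6], 1], [[3.3, 0.0, 0.0], [0.0, -7.2, 43.2], 1], [[3.4, 0.0, 0.0], [0.1, -7.6, 42.8], 1], [[3.4, 0.0, 0.0], [0.0, -8.0, 42.4], 1], [[3.4, 0.0, 0.0], [0.0, -8.4, 42.0], 1], [[3.4, 0.0, 0.0], [0.1, -8.7, 41.6], 1], [[3.4, 0.0, 0.0], [0.0, -9.0, 41.1], 1]]
[[[3.3, 0.0, 0.0], [0.1, -9.4, 40.7], 1], [[3.4, 0.0, 0.0], [0.0, -9.8, 40.3], 1], [[3.4, 0.0, 0.0], [0.1, -10.1, 39.9], 1], [[3.4, 0.0, 0.0], [0.0, -10.4, 39.4], 1], [[3.4, 0.0, 0.0], [0.1, -10.7, 39.0], 1], [[3.4, 0.1, 0.0], [0.0, -11.0, 38.6], 1], [[3.3, 0, 0.0], [0.0, -11.3, 38.2], 1], [[3.4, 0, 0.0], [0.0, -11.7, 37.6], 1]]
[[[3.4, 0, 0.0], [0.0, -11.9, 37.3], 1], [[3.4, 0, 0.1], [0.0, -12.2, 36.8], 1], [[3.4, 0, 0], [19.3, -12.5, 36.4], 1], [[3.4, 0, 0], [19.2, -12.7, 35.9], 1], [[3.3, 0, 0], [19.2, -13.0, 35.5], 1], [[3.4, 0, 0], [19.3, -13.3, 35.0], 1], [[3.4, 0, 0], [19.2, -13.5, 34.5], 1], [[3.4, 0, 0], [19.2, -13.7, 34.2], 1]]
ends [ 458.5 -267.4  140. ]
```

>>> jog_arm:
  series:
    - [[3.4,0,0],[0,-6.4,44.0],1]
    - [[3.4,0,0],[0,-6.9,43.6],1]
    - [[3.3,0,0],[0,-7.2,43.2],1]
    - [[3.4,0,0],[0.1,-7.6,42.8],1]
    - [[3.4,0,0],[0,-8.0,42.4],1]
    - [[3.4,0,0],[0,-8.4,42.0],1]
    - [[3.4,0,0],[0.1,-8.7,41.6],1]
    - [[3.4,0,0],[0,-9.0,41.1],1]

```text
clock: 1.1
eef_pos: [515.8, 325.9, 255.6]
tool_rot: [-1.528, 1.57, -2.462]
force: [-0.1, 0.9, -0.1]
width: 0.0
```

>>> jog_arm:
  series:
    - [[3.3,0,0],[0.1,-9.4,40.7],1]
    - [[3.4,0,0],[0,-9.8,40.3],1]
    - [[3.4,0,0],[0.1,-10.1,39.9],1]
    - [[3.4,0,0],[0,-10.4,39.4],1]
    - [[3.4,0,0],[0.1,-10.7,39.0],1]
    - [[3.4,0.1,0],[0,-11.0,38.6],1]
    - [[3.3,0,0],[0,-11.3,38.2],1]
    - [[3.4,0,0],[0,-11.7,37.6],1]

```text
clock: 2.1
eef_pos: [570.2, 9.9, 255.3]
tool_rot: [-2.684, 1.569, 2.195]
force: [0.3, 0.6, -0.8]
width: -0.1
```

>>> jog_arm:
  series:
    - [[3.4,0,0],[0,-11.9,37.3],1]
    - [[3.4,0,0.1],[0,-12.2,36.8],1]
    - [[3.4,0,0],[19.3,-12.5,36.4],1]
    - [[3.4,0,0],[19.2,-12.7,35.9],1]
    - [[3.3,0,0],[19.2,-13.0,35.5],1]
    - [[3.4,0,0],[19.3,-13.3,35.0],1]
    - [[3.4,0,0],[19.2,-13.5,34.5],1]
    - [[3.4,0,0],[19.2,-13.7,34.2],1]

```text
clock: 3.1
eef_pos: [458.1, -267.7, 138.8]
tool_rot: [2.942, 1.569, 1.064]
force: [0.6, -0.2, 0.9]
width: 0.0
```

Run:
```python
from h import *
s=show(); print(rot(s).round(3))
d=get_image("scene"); P=cloud(d); save(d,"scene1",1.5)
g=s["eef_pos"]; Q=P.reshape(-1,3); Q=Q[(np.hypot(Q[:,0]-g[0],Q[:,1]-g[1])<60)&(Q[:,2]>85)]
print("lowest",np.sort(Q[:,2])[:15].round(1))
for z in range(105,230,10):
    k=Q[abs(Q[:,2]-z)<5]-g
    if len(k): print(z,len(k),"sx",(k@ux).min().round(1),(k@ux).max().round(1),"sy",(k@uy).min().round(1),(k@uy).max().round(1))
```

```text
t 3.1 pos [ 458.1 -267.7  138.8] cmd [ 458.5 -267.4  140. ] err [-0.3 -0.3 -1.2] F [ 0.6 -0.2  0.9] w 0.0 q [ 0.26  0.65  0.33  1.96 -0.37  0.58  0.53]
[[ 0.001  0.953 -0.302]
 [ 0.002 -0.302 -0.953]
 [-1.     0.    -0.002]]
lowest [112.9 113.  113.5 114.9 115.  115.3 115.6 115.7 116.  116.3 116.5 116.5
 116.5 116.7 116.8]
115 35 sx -10.2 10.3 sy -13.0 -2.8
125 120 sx -12.8 14.8 sy -14.5 3.1
135 129 sx -13.0 14.4 sy -13.9 4.5
145 123 sx -12.8 15.0 sy -14.2 4.4
155 164 sx -27.9 30.7 sy -15.8 5.2
165 379 sx -36.4 38.2 sy -15.1 10.4
175 359 sx -45.0 46.7 sy -18.9 13.6
185 396 sx -53.1 54.6 sy -19.7 11.3
195 447 sx -58.4 58.6 sy -19.5 9.5
205 586 sx -59.8 59.1 sy -21.9 12.4
215 505 sx -50.3 51.3 sy -22.1 5.4
225 458 sx -41.1 43.3 sy -22.6 6.6
```

Run:
```python
from h import *
plan([(st(0,-100,107),RT),(st(0,-100,74),None),(st(0,-85,74),None),(st(0,-70,74),None),(st(0,-66,74),None),(st(0,-64.5,74),None)])
```

```text
[[[0, 0, 0], [33.0, 0, 0], 1], [[0.0, 0.0, 0.0], [33.0, -0.1, 0], 1], [[0.0, 0.0, 0.0], [0.0, 0.0, -15.0], 1], [[0.0, 0.0, 0.0], [0.0, 0.0, -15.0], 1], [[0.0, 0.0, 0.0], [0.0, 0.0, -4.0], 1], [[0.0, 0.0, 0.0], [0.0, 0.0, -1.5], 1]]
ends [ 469.1 -233.5   74. ]
```

>>> jog_arm:
  series:
    - [[0,0,0],[33,0,0],1]
    - [[0,0,0],[33,0,0],1]
    - [[0,0,0],[0,0,-15],1]
    - [[0,0,0],[0,0,-15],1]
    - [[0,0,0],[0,0,-4],1]
    - [[0,0,0],[0,0,-1.5],1]
    - [[0,0,0],[0,0,0],1]

```text
clock: 4.03
eef_pos: [470.0, -233.0, 74.4]
tool_rot: [2.385, 1.568, 0.509]
force: [0.5, 0.8, -0.0]
width: 0.1
```

>>> jog_arm:
  series:
    - [[0,0,0],[0,0,-1.5],1]
    - [[0,0,0],[0,0,-1.5],1]
    - [[0,0,0],[0,0,0],1]

```text
clock: 4.4
eef_pos: [470.1, -232.3, 74.2]
tool_rot: [1.27, 1.569, -0.609]
force: [-2.3, -3.7, 4.3]
width: -0.0
```

```bash
cat >> h.py <<'E'
A,B=13.5,11.0
def orbit(s,Re):
    """finger centre (stop x,y) after travelling s mm anticlockwise round the rim from (0,-Re-B); s counted at real rim radius 51.3"""
    q=51.3*np.pi/2; segs=[("l",A),("a",q),("l",2*B),("a",q),("l",2*A),("a",q),("l",2*B),("a",q),("l",A)]
    s=s%sum(x for _,x in segs); p=np.array([0.,-Re-B]); th=-np.pi/2
    for k,L in segs:
        d=min(s,L); s-=d
        if k=="l": p=p+d*np.array([-np.sin(th),np.cos(th)])
        else:
            t2=th+d/51.3; p=p+Re*np.array([np.cos(t2)-np.cos(th),np.sin(t2)-np.sin(th)]); th=t2
        if s<=0: break
    return p,th
def run(s0,n,ds=8,Re=48.5,off=(0,0)):
    W=[]
    for i in range(1,n+1):
        s=s0+i*ds; p,th=orbit(s,Re); W.append((st(p[0]+off[0],p[1]+off[1],74+2.5*s/322),None))
    plan(W); print("s",s,"th",np.degrees(th).round())
def chk(off=(0,0)):
    s=show(); d=s["eef_pos"]-st(0,0,0); F=s["force"]; print("stop xy",(d@ux).round(1),(d@uy).round(1),"F stop",(F@ux).round(1),(F@uy).round(1))
    return s
E
python3 - <<'E'
from h import *
p,R=getcmd(); setcmd(p+3*uy,R); chk()
run(0,8,6)
E
```

```text
t 4.4 pos [ 470.1 -232.3   74.2] cmd [ 470.  -230.7   74. ] err [ 0.1 -1.7  0.2] F [-2.3 -3.7  4.3] w -0.0 q [ 0.23  0.75  0.26  2.01 -0.44  0.43  0.52]
stop xy 0.6 -63.1 F stop -1.1 -4.2
[[[0.0, 0.0, 0.0], [0.0, 6.0, -2.0], 1], [[0.0, 0.0, 0.0], [0, 6.0, 0], 1], [[0.0, 0.0, 0.0], [-0.1, 5.8, -0.2], 1], [[0.0, 0.0, 0.0], [0, 5.6, -0.8], 1], [[0.0, 0.0, 0.0], [-0.1, 5.5, -1.5], 1], [[0.0, 0.0, 0.0], [0, 5.2, -2.1], 1], [[0.0, 0.0, 0.0], [-0.1, 5.0, -2.7], 1], [[0.0, 0.0, 0.0], [0, 4.6, -3.3], 1]]
ends [ 515.5 -231.8   74.4]
s 48 th -51.0
```

>>> jog_arm:
  series:
    - [[0,0,0],[0,6.0,-2.0],1]
    - [[0,0,0],[0,6.0,0],1]
    - [[0,0,0],[-0.1,5.8,-0.2],1]
    - [[0,0,0],[0,5.6,-0.8],1]
    - [[0,0,0],[-0.1,5.5,-1.5],1]
    - [[0,0,0],[0,5.2,-2.1],1]
    - [[0,0,0],[-0.1,5.0,-2.7],1]
    - [[0,0,0],[0,4.6,-3.3],1]

```text
clock: 5.4
eef_pos: [516.6, -231.0, 74.1]
tool_rot: [2.616, 1.569, 0.74]
force: [1.0, -3.3, 1.9]
width: 0.3
```

Run:
```python
from h import *
chk(); d=get_image("top"); img=d["img"][170:280,300:400]; cv2.imwrite("pics/t1.png",cv2.resize(img[...,::-1],None,fx=6,fy=5.4,interpolation=cv2.INTER_CUBIC)); save(d,"top1full")
np.savez("t1.npz",img=d["img"],P=cloud(d))
```

```text
t 5.4 pos [ 516.6 -231.    74.1] cmd [ 515.5 -231.8   74.4] err [ 1.1  0.8 -0.3] F [ 1.  -3.3  1.9] w 0.3 q [ 0.19  0.79  0.29  1.9  -0.43  0.51  0.47]
stop xy 44.5 -47.9 F stop 2.0 -2.9
```

View pics/t1.png

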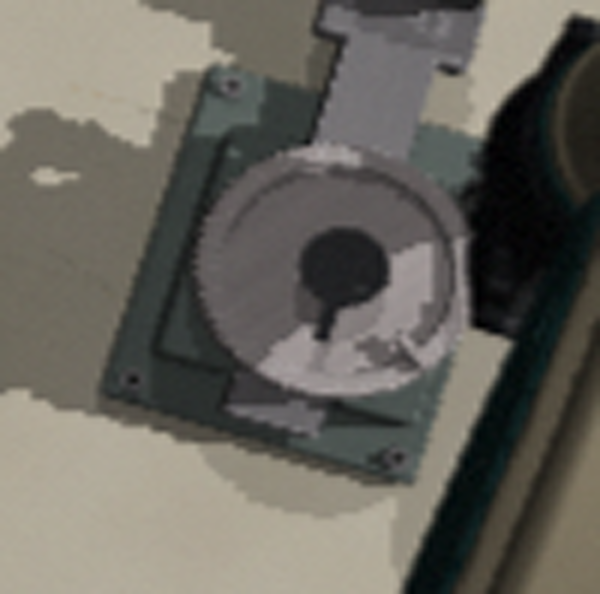

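The rib has moved from beside the pointer to crop (410,350), about 55° anticlockwise. That matches the 48 mm travelled, so there is no visible slip.

Run:
```python
from h import *
run(48,8,7.5,46.5)
```

```text
[[[0.0, 0.0, 0.0], [-0.1, 3.8, -6.2], 1], [[0.0, 0.0, 0.0], [0, 4.3, -5.3], 1], [[0.0, 0.0, 0.0], [-0.1, 3.4, -5.8], 1], [[0.0, 0.0, 0.0], [0, 2.6, -6.3], 1], [[0.0, 0.0, 0.0], [-0.1, 1.6, -6.6], 1], [[0.0, 0.0, 0.0], [0, 0.6, -6.8], 1], [[0.0, 0.0, 0.0], [-0.1, 0.0, -7.4], 1], [[0.0, 0.0, 0.0], [0, 0.0, -7.5], 1]]
ends [ 546.6 -187.2   74.8]
s 108.0 th 0.0
```

>>> jog_arm:
  series:
    - [[0,0,0],[-0.1,3.8,-6.2],1]
    - [[0,0,0],[0,4.3,-5.3],1]
    - [[0,0,0],[-0.1,3.4,-5.8],1]
    - [[0,0,0],[0,2.6,-6.3],1]
    - [[0,0,0],[-0.1,1.6,-6.6],1]
    - [[0,0,0],[0,0.6,-6.8],1]
    - [[0,0,0],[-0.1,0,-7.4],1]
    - [[0,0,0],[0,0,-7.5],1]

```text
clock: 6.45
eef_pos: [551.0, -185.8, 75.0]
tool_rot: [1.937, 1.563, 0.062]
force: [7.6, -2.8, -2.5]
width: -0.1
```

Run:
```python
from h import *
chk()
run(108,6,7.5,46)
```

```text
t 6.45 pos [ 551.  -185.8   75. ] cmd [ 546.6 -187.2   74.8] err [4.4 1.4 0.2] F [ 7.6 -2.8 -2.5] w -0.1 q [ 0.09  0.8   0.31  1.86 -0.45  0.54  0.39]
stop xy 63.8 5.6 F stop 8.1 -0.4
[[[0.0, 0.0, 0.0], [-0.1, -0.5, -7.5], 1], [[0.0, 0.0, 0.0], [-0.1, -0.4, -6.7], 1], [[0.0, 0.0, 0.0], [0, -1.4, -6.6], 1], [[0.0, 0.0, 0.0], [-0.1, -2.3, -6.3], 1], [[0.0, 0.0, 0.0], [0, -3.2, -5.9], 1], [[0.0, 0.0, 0.0], [-0.1, -4.1, -5.4], 1]]
ends [ 546.8 -147.    75.2]
s 153.0 th 41.0
```

>>> jog_arm:
  series:
    - [[0,0,0],[-0.1,-0.5,-7.5],1]
    - [[0,0,0],[-0.1,-0.4,-6.7],1]
    - [[0,0,0],[0,-1.4,-6.6],1]
    - [[0,0,0],[-0.1,-2.3,-6.3],1]
    - [[0,0,0],[0,-3.2,-5.9],1]
    - [[0,0,0],[-0.1,-4.1,-5.4],1]

```text
clock: 7.2
eef_pos: [546.8, -145.2, 74.9]
tool_rot: [-2.938, 1.568, 1.469]
force: [2.7, -0.4, -1.1]
width: -0.0
```

Run:
```python
from h import *
chk()
run(153,8,7.5,46)
```

```text
t 7.2 pos [ 546.8 -145.2   74.9] cmd [ 546.8 -147.    75.2] err [ 0.   1.8 -0.3] F [ 2.7 -0.4 -1.1] w -0.0 q [ 0.01  0.79  0.31  1.9  -0.46  0.52  0.34]
stop xy 47.5 43.1 F stop 2.7 0.4
[[[0.0, 0.0, 0.0], [0, -4.8, -4.7], 1], [[0.0, 0.0, 0.0], [-0.1, -5.4, -3.9], 1], [[0.0, 0.0, 0.0], [-0.1, -5.9, -3.2], 1], [[0.0, 0.0, 0.0], [0, -6.4, -2.2], 1], [[0.0, 0.0, 0.0], [-0.1, -6.6, -1.3], 1], [[0.0, 0.0, 0.0], [0, -6.8, -0.3], 1], [[0.0, 0.0, 0.0], [-0.1, -7.5, 0], 1], [[0.0, 0.0, 0.0], [-0.1, -7.5, 0], 1]]
ends [ 502.9 -116.8   75.7]
s 213.0 th 90.0
```

```bash
sed -i 's/p,th=orbit(s,Re); W/p,th=orbit(s,Re); p=p-2.5*abs(np.sin(2*th))*np.array([np.cos(th),np.sin(th)]); W/' h.py
python3 - <<'E'
from h import *
p,R=json.load(open("cmd.json")); 
# rewind to the pose at s=153
q,_=orbit(153,46); setcmd(st(q[0],q[1],75.2),R)
run(153,8,7.5,46)
E
```

```text
[[[0.0, 0.0, 0.0], [0, -6.4, -2.8], 1], [[0.0, 0.0, 0.0], [-0.1, -5.0, -4.0], 1], [[0.0, 0.0, 0.0], [-0.1, -5.5, -3.3], 1], [[0.0, 0.0, 0.0], [0, -5.9, -2.7], 1], [[0.0, 0.0, 0.0], [-0.1, -6.4, -2.0], 1], [[0.0, 0.0, 0.0], [0, -6.7, -0.9], 1], [[0.0, 0.0, 0.0], [-0.1, -7.5, 0.0], 1], [[0.0, 0.0, 0.0], [-0.1, -7.5, 0.0], 1]]
ends [ 503.  -116.8   75.7]
s 213.0 th 90.0
```

>>> jog_arm:
  series:
    - [[0,0,0],[0,-6.4,-2.8],1]
    - [[0,0,0],[-0.1,-5.0,-4.0],1]
    - [[0,0,0],[-0.1,-5.5,-3.3],1]
    - [[0,0,0],[0,-5.9,-2.7],1]
    - [[0,0,0],[-0.1,-6.4,-2.0],1]
    - [[0,0,0],[0,-6.7,-0.9],1]
    - [[0,0,0],[-0.1,-7.5,0],1]
    - [[0,0,0],[-0.1,-7.5,0],1]

```text
clock: 8.2
eef_pos: [502.2, -113.0, 75.6]
tool_rot: [-2.648, 1.565, 1.761]
force: [2.9, 6.6, -0.6]
width: 0.0
```

Run:
```python
from h import *
chk()
run(213,8,7.5,46)
```

```text
t 8.2 pos [ 502.2 -113.    75.6] cmd [ 503.  -116.8   75.7] err [-0.7  3.8 -0.1] F [ 2.9  6.6 -0.6] w 0.0 q [-0.01  0.75  0.28  2.04 -0.49  0.43  0.34]
stop xy -4.6 60.4 F stop 0.8 7.2
[[[0.0, 0.0, 0.0], [0, -7.5, 0.0], 1], [[0.0, 0.0, 0.0], [-0.1, -7.0, 0.6], 1], [[0.0, 0.0, 0.0], [0, -6.5, 1.7], 1], [[0.0, 0.0, 0.0], [-0.1, -6.0, 2.6], 1], [[0.0, 0.0, 0.0], [-0.1, -5.6, 3.2], 1], [[0.0, 0.0, 0.0], [0, -5.1, 3.8], 1], [[0.0, 0.0, 0.0], [-0.1, -4.7, 4.3], 1], [[0.0, 0.0, 0.0], [-0.1, -4.1, 4.9], 1]]
ends [ 452.3 -122.9   76.2]
s 273.0 th 145.0
```

>>> jog_arm:
  series:
    - [[0,0,0],[0,-7.5,0],1]
    - [[0,0,0],[-0.1,-7.0,0.6],1]
    - [[0,0,0],[0,-6.5,1.7],1]
    - [[0,0,0],[-0.1,-6.0,2.6],1]
    - [[0,0,0],[-0.1,-5.6,3.2],1]
    - [[0,0,0],[0,-5.1,3.8],1]
    - [[0,0,0],[-0.1,-4.7,4.3],1]
    - [[0,0,0],[-0.1,-4.1,4.9],1]

```text
clock: 9.2
eef_pos: [449.9, -121.2, 75.7]
tool_rot: [-2.141, 1.565, 2.266]
force: [-2.5, 5.3, 0.5]
width: 0.4
```

Run:
```python
from h import *
chk()
run(273,8,7.5,46)
```

```text
t 9.2 pos [ 449.9 -121.2   75.7] cmd [ 452.3 -122.9   76.2] err [-2.3  1.7 -0.5] F [-2.5  5.3  0.5] w 0.4 q [ 0.05  0.71  0.23  2.16 -0.5   0.33  0.4 ]
stop xy -52.1 36.9 F stop -3.9 4.4
[[[0.0, 0.0, 0.0], [0, -3.6, 5.3], 1], [[0.0, 0.0, 0.0], [-0.1, -2.9, 5.8], 1], [[0.0, 0.0, 0.0], [0, -2.2, 6.2], 1], [[0.0, 0.0, 0.0], [-0.1, -1.4, 6.5], 1], [[0.0, 0.0, 0.0], [-0.1, -0.1, 7.4], 1], [[0.0, 0.0, 0.0], [0, 0.0, 7.5], 1], [[0.0, 0.0, 0.0], [-0.1, 0.0, 7.5], 1], [[0.0, 0.0, 0.0], [0, 1.1, 6.7], 1]]
ends [ 427.7 -170.6   76.5]
s 333.0 th 188.0
```

>>> jog_arm:
  series:
    - [[0,0,0],[0,-3.6,5.3],1]
    - [[0,0,0],[-0.1,-2.9,5.8],1]
    - [[0,0,0],[0,-2.2,6.2],1]
    - [[0,0,0],[-0.1,-1.4,6.5],1]
    - [[0,0,0],[-0.1,-0.1,7.4],1]
    - [[0,0,0],[0,0,7.5],1]
    - [[0,0,0],[-0.1,0,7.5],1]
    - [[0,0,0],[0,1.1,6.7],1]

```text
clock: 10.2
eef_pos: [423.5, -170.2, 75.6]
tool_rot: [-1.78, 1.564, 2.625]
force: [-5.0, 1.6, -0.9]
width: 0.2
```

Run:
```python
from h import *
chk()
run(333,8,7.5,46)
```

```text
t 10.2 pos [ 423.5 -170.2   75.6] cmd [ 427.7 -170.6   76.5] err [-4.2  0.5 -0.9] F [-5.   1.6 -0.9] w 0.2 q [ 0.18  0.7   0.21  2.18 -0.48  0.31  0.49]
stop xy -62.6 -17.8 F stop -5.2 0.1
[[[0.0, 0.0, 0.0], [-0.1, 2.0, 6.3], 1], [[0.0, 0.0, 0.0], [-0.1, 2.7, 5.9], 1], [[0.0, 0.0, 0.0], [0, 3.4, 5.4], 1], [[0.0, 0.0, 0.0], [-0.1, 4.0, 5.0], 1], [[0.0, 0.0, 0.0], [0, 4.5, 4.5], 1], [[0.0, 0.0, 0.0], [-0.1, 5.0, 4.0], 1], [[0.0, 0.0, 0.0], [-0.1, 5.5, 3.3], 1], [[0.0, 0.0, 0.0], [0, 5.9, 2.7], 1]]
ends [ 448.  -215.9   77. ]
s 393.0 th 255.0
```

>>> jog_arm:
  series:
    - [[0,0,0],[-0.1,2.0,6.3],1]
    - [[0,0,0],[-0.1,2.7,5.9],1]
    - [[0,0,0],[0,3.4,5.4],1]
    - [[0,0,0],[-0.1,4.0,5.0],1]
    - [[0,0,0],[0,4.5,4.5],1]
    - [[0,0,0],[-0.1,5.0,4.0],1]
    - [[0,0,0],[-0.1,5.5,3.3],1]
    - [[0,0,0],[0,5.9,2.7],1]

```text
clock: 11.2
eef_pos: [444.9, -218.3, 76.4]
tool_rot: [-0.959, 1.567, -2.839]
force: [-5.6, -4.4, -0.6]
width: 0.1
```

```bash
cat >> h.py <<'E'
def ribimg(n):
    d=get_image("top"); img=d["img"][170:280,300:400]; np.savez(n+".npz",img=d["img"],P=cloud(d))
    cv2.imwrite(f"pics/{n}.png",cv2.resize(img[...,::-1],None,fx=6,fy=5.4,interpolation=cv2.INTER_CUBIC))
E
python3 - <<'E'
from h import *
chk(); ribimg("t2")
run(393,8,7.5,46)
E
```

```text
t 11.2 pos [ 444.9 -218.3   76.4] cmd [ 448.  -215.9   77. ] err [-3.1 -2.4 -0.6] F [-5.6 -4.4 -0.6] w 0.1 q [ 0.24  0.73  0.24  2.09 -0.44  0.38  0.52]
stop xy -27.6 -57.3 F stop -4.1 -5.9
[[[0.0, 0.0, 0.0], [-0.1, 6.3, 2.0], 1], [[0.0, 0.0, 0.0], [0, 6.8, 0.9], 1], [[0.0, 0.0, 0.0], [-0.1, 7.5, 0.0], 1], [[0.0, 0.0, 0.0], [0, 7.5, 0.0], 1], [[0.0, 0.0, 0.0], [-0.1, 7.5, 0.0], 1], [[0.0, 0.0, 0.0], [0, 7.0, -0.5], 1], [[0.0, 0.0, 0.0], [-0.1, 6.5, -1.7], 1], [[0.0, 0.0, 0.0], [-0.1, 6.0, -2.5], 1]]
ends [ 501.1 -230.8   77.6]
s 453.0 th -69.0
```

View pics/t2.png

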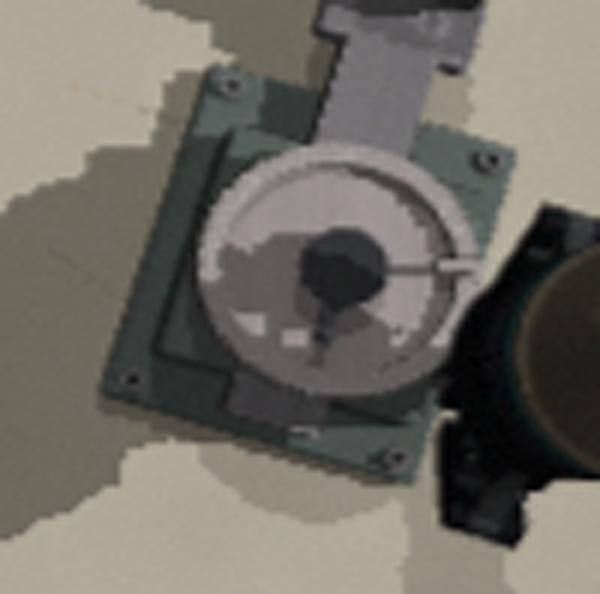

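The rib is at crop (455,265), about 104° past the first full turn, so roughly 8.1 rad in all. I carry on.

>>> jog_arm:
  series:
    - [[0,0,0],[-0.1,6.3,2.0],1]
    - [[0,0,0],[0,6.8,0.9],1]
    - [[0,0,0],[-0.1,7.5,0],1]
    - [[0,0,0],[0,7.5,0],1]
    - [[0,0,0],[-0.1,7.5,0],1]
    - [[0,0,0],[0,7.0,-0.5],1]
    - [[0,0,0],[-0.1,6.5,-1.7],1]
    - [[0,0,0],[-0.1,6.0,-2.5],1]

```text
clock: 12.25
eef_pos: [501.4, -234.7, 77.4]
tool_rot: [0.825, 1.565, -1.055]
force: [0.4, -6.2, -2.7]
width: -0.1
```

Run:
```python
from h import *
chk()
run(453,8,7.5,46)
```

```text
t 12.25 pos [ 501.4 -234.7   77.4] cmd [ 501.1 -230.8   77.6] err [ 0.3 -3.9 -0.2] F [ 0.4 -6.2 -2.7] w -0.1 q [ 0.2   0.77  0.28  1.94 -0.42  0.49  0.48]
stop xy 31.1 -55.9 F stop 2.3 -5.8
[[[0.0, 0.0, 0.0], [0, 5.6, -3.2], 1], [[0.0, 0.0, 0.0], [-0.1, 5.1, -3.8], 1], [[0.0, 0.0, 0.0], [0, 4.7, -4.4], 1], [[0.0, 0.0, 0.0], [-0.1, 4.1, -4.8], 1], [[0.0, 0.0, 0.0], [0, 3.6, -5.3], 1], [[0.0, 0.0, 0.0], [-0.1, 3.0, -5.8], 1], [[0.0, 0.0, 0.0], [0, 2.2, -6.2], 1], [[0.0, 0.0, 0.0], [-0.1, 1.4, -6.5], 1]]
ends [ 541.5 -201.5   78. ]
s 513.0 th -2.0
```

>>> jog_arm:
  series:
    - [[0,0,0],[0,5.6,-3.2],1]
    - [[0,0,0],[-0.1,5.1,-3.8],1]
    - [[0,0,0],[0,4.7,-4.4],1]
    - [[0,0,0],[-0.1,4.1,-4.8],1]
    - [[0,0,0],[0,3.6,-5.3],1]
    - [[0,0,0],[-0.1,3.0,-5.8],1]
    - [[0,0,0],[0,2.2,-6.2],1]
    - [[0,0,0],[-0.1,1.4,-6.5],1]

```text
clock: 13.25
eef_pos: [544.6, -204.5, 78.5]
tool_rot: [1.33, 1.562, -0.548]
force: [5.5, -4.6, -3.1]
width: -0.0
```

Run:
```python
from h import *
chk()
run(513,8,6,46)
```

```text
t 13.25 pos [ 544.6 -204.5   78.5] cmd [ 541.5 -201.5   78. ] err [ 3.1 -3.   0.5] F [ 5.5 -4.6 -3.1] w -0.0 q [ 0.12  0.8   0.31  1.86 -0.43  0.54  0.4 ]
stop xy 63.3 -14.2 F stop 6.6 -2.7
[[[0.0, 0.0, 0.0], [0, 0.1, -5.9], 1], [[0.0, 0.0, 0.0], [-0.1, 0.0, -6.0], 1], [[0.0, 0.0, 0.0], [0, 0.0, -6.0], 1], [[0.0, 0.0, 0.0], [-0.1, 0, -5.9], 1], [[0.0, 0.0, 0.0], [0, -1.0, -5.3], 1], [[0.0, 0.0, 0.0], [-0.1, -1.5, -5.1], 1], [[0.0, 0.0, 0.0], [0, -2.0, -4.8], 1], [[0.0, 0.0, 0.0], [-0.1, -2.5, -4.6], 1]]
ends [ 548.  -157.9   78.4]
s 561 th 27.0
```

>>> jog_arm:
  series:
    - [[0,0,0],[0,0.1,-5.9],1]
    - [[0,0,0],[-0.1,0,-6.0],1]
    - [[0,0,0],[0,0,-6.0],1]
    - [[0,0,0],[-0.1,0,-5.9],1]
    - [[0,0,0],[0,-1.0,-5.3],1]
    - [[0,0,0],[-0.1,-1.5,-5.1],1]
    - [[0,0,0],[0,-2.0,-4.8],1]
    - [[0,0,0],[-0.1,-2.5,-4.6],1]

```text
clock: 14.25
eef_pos: [551.5, -158.5, 78.9]
tool_rot: [1.702, 1.563, -0.175]
force: [4.4, 0.2, -2.6]
width: 0.1
```

Run:
```python
from h import *
chk(); ribimg("t3")
run(561,8,6,46)
```

```text
t 14.25 pos [ 551.5 -158.5   78.9] cmd [ 548.  -157.9   78.4] err [ 3.5 -0.6  0.5] F [ 4.4  0.2 -2.6] w 0.1 q [ 0.04  0.79  0.31  1.88 -0.45  0.53  0.34]
stop xy 56.0 31.8 F stop 4.1 1.5
[[[0.0, 0.0, 0.0], [0, -2.9, -4.2], 1], [[0.0, 0.0, 0.0], [-0.1, -3.2, -4.0], 1], [[0.0, 0.0, 0.0], [0.0, -3.5, -3.6], 1], [[0.0, 0.0, 0.0], [0, -3.9, -3.3], 1], [[0.0, 0.0, 0.0], [-0.1, -4.2, -2.9], 1], [[0.0, 0.0, 0.0], [0, -4.5, -2.6], 1], [[0.0, 0.0, 0.0], [-0.1, -4.8, -2.1], 1], [[0.0, 0.0, 0.0], [0, -5.0, -1.7], 1]]
ends [ 524.8 -125.    78.7]
s 609 th 81.0
```

View pics/t3.png

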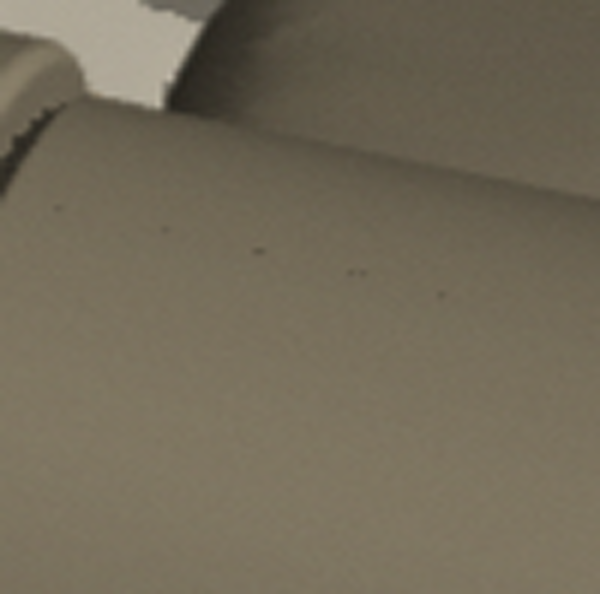

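The arm blocks the top view of the ring here, so I look from the scene camera.

Run:
```python
from h import *
d=get_image("scene"); cv2.imwrite("pics/s3.png",cv2.resize(d["img"][230:320,220:370][...,::-1],None,fx=5,fy=5,interpolation=cv2.INTER_CUBIC))
```

View pics/s3.png

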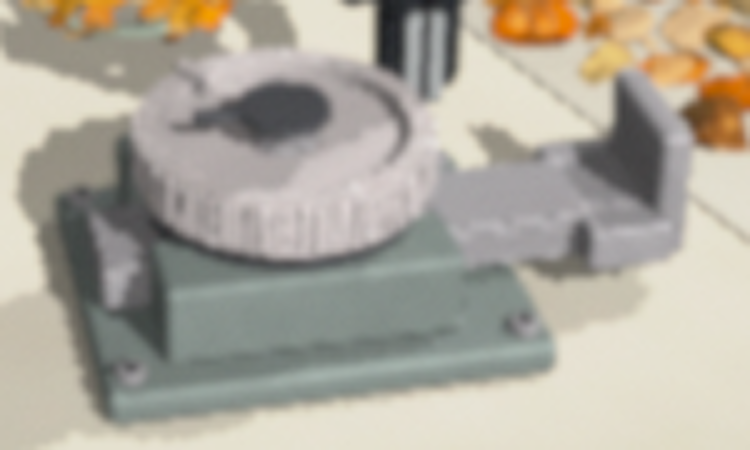

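```bash
cat >> h.py <<'E'
def onplane(d,u,v,z):
    f=d["range_z"].shape[0]/2/np.tan(np.radians(d["fovy"])/2); M=np.array(d["cam_to_world"])
    r=M[:3,:3]@np.array([(u-d["cx"])/f,-(v-d["cy"])/f,-1]); return M[:3,3]+r*(z-M[2,3])/r[2]
E
python3 - <<'E'
from h import *
d=get_image("scene")
c=onplane(d,220+287/5,230+108/5,76); print(c)
for n,u,v,z in(("rib",190,73,73.5),("ptr",180,124,74)):
    q=onplane(d,220+u/5,230+v/5,z)-c; print(n,q.round(1),np.hypot(q@ux,q@uy),np.degrees(np.arctan2(q@uy,q@ux)))
E
```

```text
[ 487.46652589 -178.79788124   76.        ]
rib [-15.3  39.3  -2.5] 42.20929026523496 128.74984124013625
ptr [-34.4  10.9  -2. ] 36.10717557047827 179.8705727336352
```

The rib is 51° short of the pointer. I take 7 of the 8 planned rows, then look again.

>>> jog_arm:
  series:
    - [[0,0,0],[0,-2.9,-4.2],1]
    - [[0,0,0],[-0.1,-3.2,-4.0],1]
    - [[0,0,0],[0,-3.5,-3.6],1]
    - [[0,0,0],[0,-3.9,-3.3],1]
    - [[0,0,0],[-0.1,-4.2,-2.9],1]
    - [[0,0,0],[0,-4.5,-2.6],1]
    - [[0,0,0],[-0.1,-4.8,-2.1],1]
    - [[0,0,0],[0,0,0],1]

```text
clock: 15.4
eef_pos: [530.2, -126.0, 79.0]
tool_rot: [2.746, 1.567, 0.871]
force: [4.4, 3.8, 0.5]
width: -0.2
```

Run:
```python
from h import *
p,R=getcmd(); setcmd(p-R@np.array([0,-5,-1.7]),R)
chk()
d=get_image("scene"); cv2.imwrite("pics/s4.png",cv2.resize(d["img"][230:290,230:320][...,::-1],None,fx=8,fy=8,interpolation=cv2.INTER_CUBIC))
```

```text
t 15.4 pos [ 530.2 -126.    79. ] cmd [ 529.  -128.1   78.7] err [1.2 2.1 0.3] F [4.4 3.8 0.5] w -0.2 q [-0.01  0.77  0.3   1.96 -0.46  0.48  0.32]
stop xy 26.0 56.4 F stop 3.0 5.0
```

View pics/s4.png

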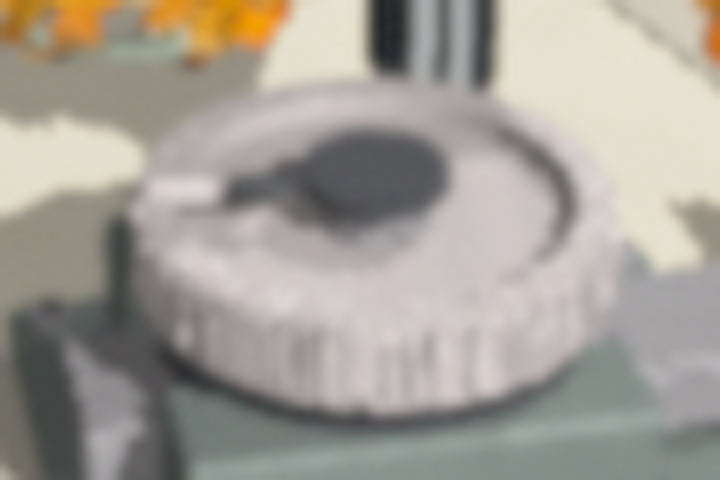

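Run:
```python
from h import *
d=get_image("scene")
c=onplane(d,230+375/8,230+168/8,76); print(c)
for n,u,v,z in(("rib",186,187,74),("rib in",218,189,74),("rib out",152,188,74),("ptr",240,190,74),("ptr",240,190,76)):
    q=onplane(d,230+u/8,230+v/8,z)-c; print(n,z,np.hypot(q@ux,q@uy).round(1),np.degrees(np.arctan2(q@uy,q@ux)).round(1))
```

```text
[ 487.6768259  -176.72796337   76.        ]
rib 74 39.5 175.2
rib in 74 33.0 177.8
rib out 74 46.5 174.7
ptr 74 28.6 179.9
ptr 76 29.4 -173.8
```

The rib is about 4–5° short. I nudge the rim 3.5 mm more, back off 10 mm radially, lift, and clear the view.

>>> jog_arm:
  series:
    - [[0,0,0],[0,-3.2,-1.1],1]
    - [[0,0,0],[0,0,0],1]
    - [[0,0,0],[0,2,-7],1]
    - [[0,0,0],[0,2,-7],1]
    - [[0,0,0],[-30,0,0],1]
    - [[0,0,0],[-40,0,0],1]

```text
clock: 16.25
eef_pos: [533.5, -113.3, 148.4]
tool_rot: [-1.845, 1.568, 2.562]
force: [1.2, 0.1, 0.5]
width: -0.0
```

Run:
```python
from h import *
s=show(); setcmd(s["eef_pos"],RT)
g=st(175,0,150); p=s["eef_pos"]; print(g)
plan([(p+(g-p)*k/5,RT if k==1 else None) for k in range(1,6)])
```

```text
t 16.25 pos [ 533.5 -113.3  148.4] cmd [ 529.  -128.1   78.7] err [ 4.5 14.8 69.7] F [1.2 0.1 0.5] w -0.0 q [-0.09  0.66  0.39  1.92 -0.41  0.64  0.25]
[ 655.4232167  -224.55130566  150.        ]
[[[0.0, 0.0, 0.0], [-0.3, 29.9, 13.9], 1], [[0.0, 0.0, 0.0], [-0.3, 30.0, 13.9], 1], [[0.0, 0.0, 0.0], [-0.4, 29.9, 13.9], 1], [[0.0, 0.0, 0.0], [-0.3, 30.0, 13.9], 1], [[0.0, 0.0, 0.0], [-0.3, 29.9, 13.9], 1]]
ends [ 655.4 -224.5  150. ]
```

Run:
```python
from h import *
d=get_image("scene"); t=get_image("top")
a=cv2.resize(d["img"][230:290,230:320][...,::-1],(720,480),interpolation=cv2.INTER_CUBIC)
cv2.imwrite("pics/s5.png",a)
c=onplane(d,230+375/8,230+168/8,76)
P=cloud(d).reshape(-1,3); Q=P[(abs(P[:,2]-74)<2.5)]; r=Q-c; k=(np.hypot(r@ux,r@uy)>34)&(np.hypot(r@ux,r@uy)<50); m=r[k].mean(0)
print(k.sum(),m.round(1),np.degrees(np.arctan2(m@uy,m@ux)))
```

```text
18 [-37.1  17.1  -3.4] 172.72097144424654
```

View pics/s5.png

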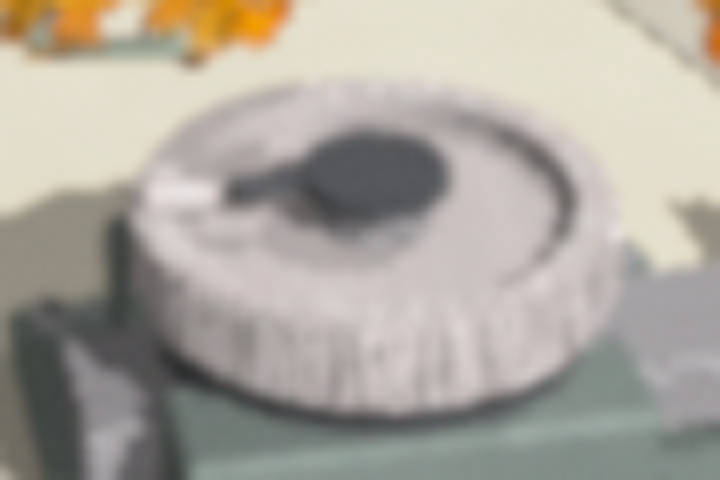

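Run:
```python
from h import *
s=read_state(); setcmd(s["eef_pos"],rot(s))
g=st(0,-130,150); p=s["eef_pos"]
plan([(p+(g-p)*k/5,RT if k==1 else None) for k in range(1,6)])
```

```text
[[[0, -0.1, -0.4], [0.3, -5.7, 39.9], 1], [[0.0, 0.0, 0.0], [0.4, -5.7, 39.8], 1], [[0.0, 0.0, 0.0], [0.4, -5.7, 39.9], 1], [[0.0, 0.0, 0.0], [0.3, -5.7, 39.9], 1], [[0.0, 0.0, 0.0], [0.4, -5.7, 39.8], 1]]
ends [ 449.5 -296.   150. ]
```

>>> jog_arm:
  series:
    - [[0,-0.1,-0.4],[0,-5.7,39.9],1]
    - [[0,0,0],[0,-5.7,39.9],1]
    - [[0,0,0],[0,-5.7,39.9],1]
    - [[0,0,0],[0,-5.7,39.9],1]
    - [[0,0,0],[0,-5.7,39.9],1]

```text
clock: 16.98
eef_pos: [446.3, -296.0, 147.9]
tool_rot: [-1.596, 1.563, 2.811]
force: [0.1, -1.0, 0.4]
width: -0.2
```

Run:
```python
from h import *
s=show(); setcmd(s["eef_pos"],RT)
ts=[get_image("top") for _ in range(4)]
t=ts[0]; ts=np.mean([x["img"].astype(float) for x in ts],0).astype(np.uint8)
P0=np.load("top0.npy"); i0=cv2.imread("pics/top0.png")
i0=cv2.resize(i0,(512,384),interpolation=cv2.INTER_AREA)
f=lambda im:cv2.resize(im[190:255,320:390],(392,364*2*65//70//2*1),interpolation=cv2.INTER_CUBIC)
cv2.imwrite("pics/cmp.png",np.hstack([f(i0),f(ts[...,::-1])])); print(f(i0).shape)
P=cloud(t)
for n,Q,z in(("start",P0,69),("now",P,74)):
    Q=Q.reshape(-1,3); cp=Q[(Q[:,2]>73)&(np.hypot(Q[:,0]-488,Q[:,1]+170)<14)]
    c=np.array([488.5,-169.3]); r=Q[:,:2]-c; d=np.hypot(*r.T); k=(d>33)&(d<49)&(Q[:,2]>z-2)&(Q[:,2]<z+5)
    m=r[k].mean(0); print(n,k.sum(),m.round(1),(np.degrees(np.arctan2(m[1],m[0])-yaw)).round(1))
```

```text
t 16.98 pos [ 446.3 -296.   147.9] cmd [ 449.5 -296.   150. ] err [-3.2 -0.  -2.1] F [ 0.1 -1.   0.4] w -0.2 q [ 0.3   0.65  0.35  1.94 -0.36  0.62  0.58]
(338, 392, 3)
start 39 [-17.6   2.9] 188.1
now 36 [-11.6   5.7] 171.2
```

View pics/cmp.png

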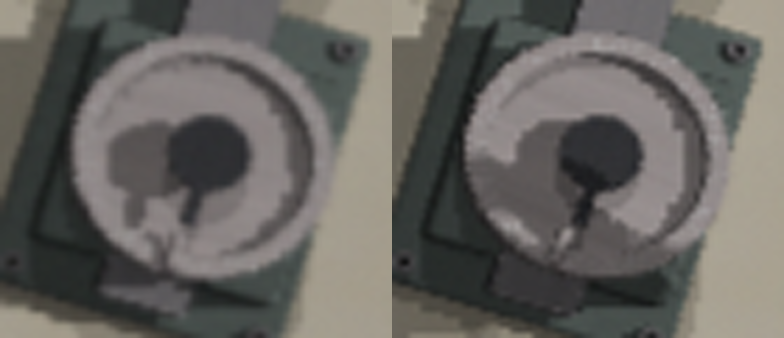

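Run:
```python
from h import *
ds,dt=get_image("scene"),get_image("top")
def rect(d,im,z,c,n=300,R=56):
    f=384/2/np.tan(np.radians(d["fovy"])/2); M=np.linalg.inv(np.array(d["cam_to_world"]))
    b,a=np.mgrid[0:n,0:n]; a=(a/n*2-1)*R; b=(1-b/n*2)*R   # right = -y(stop), up = +x(stop)
    W=np.array([c[0],c[1],z])+b[...,None]*ux-a[...,None]*uy
    X=W@M[:3,:3].T+M[:3,3]; s=im.shape[1]/512
    u=((X[...,0]/-X[...,2])*f+d["cx"]+.5)*s-.5; v=((-X[...,1]/-X[...,2])*f+d["cy"]+.5)*s-.5
    o=cv2.remap(im,u.astype(np.float32),v.astype(np.float32),cv2.INTER_CUBIC)
    cv2.line(o,(150,150),(150,299),(0,0,255),1)
    for t in(-10,10): cv2.line(o,(int(150+100*np.sin(np.radians(t))),int(150+100*np.cos(np.radians(t)))),(int(150+149*np.sin(np.radians(t))),int(150+149*np.cos(np.radians(t)))),(255,0,0),1)
    return o
s0,t0=cv2.imread("pics/scene0.png"),cv2.imread("pics/top0.png")
cs,ct=(487.7,-176.0),(487.3,-169.1)
A=np.hstack([rect(dt,t0,69,ct),rect(ds,s0,69,cs)]); B=np.hstack([rect(dt,dt["img"][...,::-1].copy(),74,ct),rect(ds,ds["img"][...,::-1].copy(),74,cs)])
cv2.imwrite("pics/rect.png",np.vstack([A,B]))
```

```text
(no output)
```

View pics/rect.png

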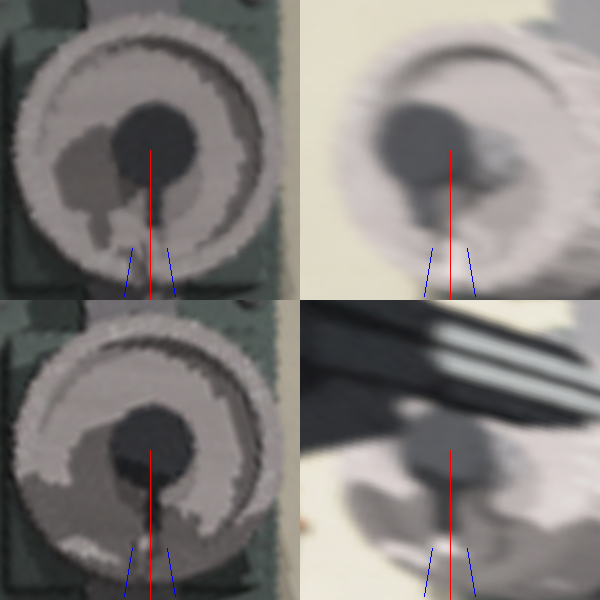

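The rib is at about (146,545) in the top rectified panel and (447,545) in the scene one, within about 1–3° of the pointer in both, so I leave the ring there. Next is the tab.

Run:
```python
from h import *
s=read_state(); setcmd(s["eef_pos"],rot(s)); p=s["eef_pos"]
g1=st(175,-131,150); g2=st(175,0,150)
W=[(p+(g1-p)*k/4,RT if k==1 else None) for k in range(1,5)]+[(g1+(g2-g1)*k/3,None) for k in (1,2,3)]
W+=[(st(175,0,111),None),(st(175,0,72),None),(st(165,0,72),None),(st(155,0,72),None)]
plan(W)
```

```text
[[[0.1, -0.1, 0.4], [-0.8, 44.3, 0.7], 1], [[0.0, 0.0, 0.0], [-0.5, 44.3, 0.7], 1], [[0.0, 0.0, 0.0], [-0.6, 44.3, 0.7], 1], [[0.0, 0.0, 0.0], [-0.5, 44.3, 0.7], 1], [[0.0, 0.0, 0.0], [0.0, 0.0, -43.7], 1], [[0.0, 0.0, 0.0], [0.0, 0.0, -43.7], 1], [[0.0, 0.0, 0.0], [0.0, 0, -43.6], 1], [[0.0, 0.0, 0.0], [39.0, 0.0, -0.1], 1]]
[[[0.0, 0.0, 0.0], [39.0, 0.0, 0.0], 1], [[0.0, 0.0, 0.0], [0.0, -10.0, 0.0], 1], [[0.0, 0.0, 0.0], [0.0, -10.0, 0.0], 1]]
ends [ 636.3 -218.5   72. ]
```

>>> jog_arm:
  series:
    - [[0.1,-0.1,0.4],[-0.8,44.3,0.7],1]
    - [[0,0,0],[-0.5,44.3,0.7],1]
    - [[0,0,0],[-0.6,44.3,0.7],1]
    - [[0,0,0],[-0.5,44.3,0.7],1]
    - [[0,0,0],[0,0,-43.7],1]
    - [[0,0,0],[0,0,-43.7],1]
    - [[0,0,0],[0,0,-43.6],1]
    - [[0,0,0],[0,0,0],1]

```text
clock: 18.27
eef_pos: [657.9, -217.4, 149.6]
tool_rot: [-2.879, 1.567, 1.537]
force: [0.7, -0.6, -0.6]
width: 0.1
```

Run:
```python
from h import *
s=chk(); setcmd(s["eef_pos"],RT)
plan([(st(175,0,111),None),(st(175,0,72),None),(st(165,0,72),None),(st(155,0,72),None)])
```

```text
t 18.27 pos [ 657.9 -217.4  149.6] cmd [ 636.3 -218.5   72. ] err [21.5  1.1 77.5] F [ 0.7 -0.6 -0.6] w 0.1 q [ 0.07  0.84  0.39  1.48 -0.38  0.89  0.28]
stop xy 175.2 7.5 F stop 0.8 -0.4
[[[0.0, 0.0, 0.0], [38.6, -0.2, 7.5], 1], [[0.0, 0.0, 0.0], [39.0, 0.0, 0.0], 1], [[0.0, 0.0, 0.0], [0, -10.0, 0.0], 1], [[0.0, 0.0, 0.0], [0, -10.0, 0.0], 1]]
ends [ 636.3 -218.5   72. ]
```

>>> jog_arm:
  series:
    - [[0,0,0],[0,0,7.5],1]
    - [[0,0,0],[38.6,0,0],1]
    - [[0,0,0],[39,0,0],1]
    - [[0,0,0],[0,-10,0],1]
    - [[0,0,0],[0,-10,0],1]
    - [[0,0,0],[0,0,0],1]

```text
clock: 19.02
eef_pos: [633.8, -228.4, 75.1]
tool_rot: [0.994, 1.568, -0.884]
force: [0.2, 0.8, 0.3]
width: 0.2
```

Run:
```python
from h import *
s=chk(); print(rot(s).round(3))
```

```text
t 19.02 pos [ 633.8 -228.4   75.1] cmd [ 636.3 -218.5   72. ] err [-2.5 -9.9  3.1] F [0.2 0.8 0.3] w 0.2 q [ 0.11  0.91  0.35  1.58 -0.42  0.72  0.34]
stop xy 155.5 -10.2 F stop -0.1 0.8
[[ 0.002  0.953 -0.303]
 [-0.002 -0.303 -0.953]
 [-1.     0.003  0.002]]
```

>>> jog_arm:
  series:
    - [[0,0,0],[3,0,-10],1]
    - [[0,0,0],[0,-4,0],1]
    - [[0,0,0],[0,-6,0],1]
    - [[0,0,0],[0,-6,0],1]
    - [[0,0,0],[0,-6,0],1]
    - [[0,0,0],[0,-6,0],1]
    - [[0,0,0],[0,-6,0],1]
    - [[0,0,0],[0,-6,0],1]

```text
clock: 20.02
eef_pos: [598.5, -206.1, 70.1]
tool_rot: [0.452, 1.569, -1.425]
force: [2.7, -0.5, 1.4]
width: -0.2
```

Run:
```python
from h import *
chk()
```

```text
t 20.02 pos [ 598.5 -206.1   70.1] cmd [ 636.3 -218.5   72. ] err [-37.9  12.4  -1.8] F [ 2.7 -0.5  1.4] w -0.2 q [ 0.09  0.87  0.33  1.71 -0.43  0.64  0.35]
stop xy 115.1 0.5 F stop 2.7 0.3
```

>>> jog_arm:
  series:
    - [[0,0,0],[0,-4,0],1]
    - [[0,0,0],[0,-4,0],1]
    - [[0,0,0],[0,-3,0],1]
    - [[0,0,0],[0,-3,0],1]
    - [[0,0,0],[0,-1.5,0],1]
    - [[0,0,0],[0,0,0],1]

```text
clock: 20.78
eef_pos: [584.8, -201.8, 70.1]
tool_rot: [0.863, 1.568, -1.015]
force: [3.9, -2.2, -0.2]
width: 0.1
```

Run:
```python
from h import *
chk()
```

```text
t 20.77 pos [ 584.8 -201.8   70.1] cmd [ 636.3 -218.5   72. ] err [-51.6  16.7  -1.8] F [ 3.9 -2.2 -0.2] w 0.1 q [ 0.09  0.85  0.33  1.75 -0.43  0.61  0.36]
stop xy 100.8 0.5 F stop 4.4 -0.9
```

>>> jog_arm:
  series:
    - [[0,0,0],[0,-1.5,0],1]
    - [[0,0,0],[0,-1,0],1]
    - [[0,0,0],[0,0,0],1]
    - [[0,0,0],[0,0,0],1]

```text
clock: 21.28
eef_pos: [584.5, -201.7, 70.3]
tool_rot: [1.208, 1.563, -0.669]
force: [7.5, -3.8, -3.6]
width: 0.1
```

Run:
```python
from h import *
chk()
```

```text
t 21.27 pos [ 584.5 -201.7   70.3] cmd [ 636.3 -218.5   72. ] err [-51.8  16.8  -1.7] F [ 7.5 -3.8 -3.6] w 0.1 q [ 0.09  0.85  0.32  1.76 -0.43  0.6   0.37]
stop xy 100.5 0.6 F stop 8.3 -1.3
```

Position holds while the force climbs to 8 N, so the slide is home. I retreat along +x, lift, and move to the -y side for a last look.

>>> jog_arm:
  series:
    - [[0,0,0],[0,12,0],1]
    - [[0,0,0],[0,20,0],1]
    - [[0,0,0],[-40,0,0],1]
    - [[0,0,0],[-50,0,0],1]
    - [[0,0,0],[0,-20,45],1]
    - [[0,0,0],[0,-30,45],1]
    - [[0,0,0],[0,-40,45],1]
    - [[0,0,0],[0,-40,20],1]

```text
clock: 22.28
eef_pos: [437.9, -320.2, 159.9]
tool_rot: [-0.943, 1.568, -2.824]
force: [-0.2, -0.1, -0.7]
width: -0.0
```

Run:
```python
from h import *
s=chk()
ds,dt=get_image("scene"),get_image("top")
P=cloud(dt).reshape(-1,3); c=np.array([488.5,-169.3])
d=P[:,:2]-c; k=(P[:,2]>56)&(P[:,2]<70)&(d@ux[:2]>60)&(d@ux[:2]<150)&(abs(d@uy[:2])<40); 
print("tab top along x",np.median((d@ux[:2])[k]),k.sum(),"expected 81")
a=cv2.resize(dt["img"][140:290,270:420],(600,600),interpolation=cv2.INTER_CUBIC)
b=dt["img"][100:300,130:330]
cv2.imwrite("pics/end.png",np.hstack([cv2.resize(a,(400,400)),cv2.resize(b,(400,400))])[...,::-1])
```

```text
t 22.27 pos [ 437.9 -320.2  159.9] cmd [ 636.3 -218.5   72. ] err [-198.5 -101.7   88. ] F [-0.2 -0.1 -0.7] w -0.0 q [ 0.34  0.64  0.37  1.92 -0.36  0.65  0.62]
stop xy -3.8 -156.5 F stop -0.2 -0.1
tab top along x 79.96249198270027 128 expected 81
```

View pics/end.png

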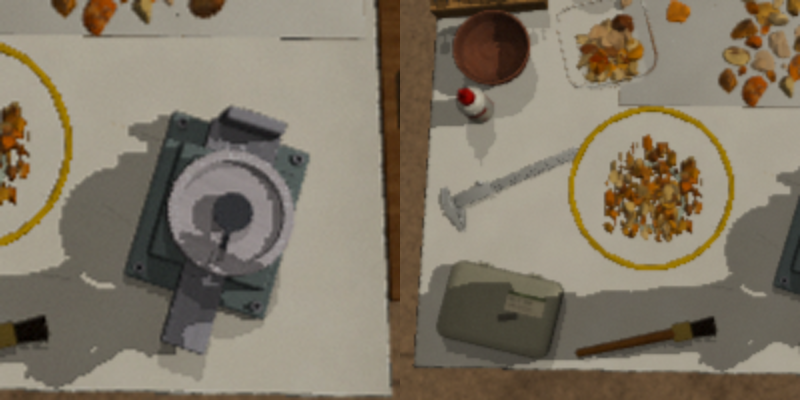

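The picture shows the tab close against the ring at (252,125), the rib in line with the pointer at (217,258), and the other items where they were. I hand in.

```bash
python3 -c "
from cell import *
print(finish_job())"
```

```text
the job is handed in; nothing more can be done
None
```

I loosened the ring two full turns anticlockwise by rolling the shut fingertip round its rim. Then I pushed the slide's tab in until it stopped, and handed the job in at about 22 s.

- **Ring:** my last measurement, taken before the tab push, put the rib within about 1–3° of the pointer, probably slightly short. One depth-based estimate from the scene camera said about 5–7° short, and one from the top camera about 9°. Both used few points and I did not trust them. I judged it good enough and made no further correction. The rib still lined up with the pointer in the final picture.
- **Slide:** the finger stayed within 0.3 mm while the push rose from 4 to 8 N. The tab top then measured 80 mm from the ring's axis, against 81 mm expected when home, so it is against its stop within camera accuracy.
- **Forces:** no reading passed about 9 N. Forces were only read at the end of each move, so brief peaks between readings would not show.
- **Surroundings:** the tin, brush, wooden bowl, caliper and glue bottle looked unmoved, and the arm was clear of everything at hand-in.

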